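# Clear the green position and slide the open tin across to it

## Robot

A 7-joint arm with a two-finger parallel gripper is mounted at the origin on a cart in front of the work surface, level with it; the furniture and walls round the work are solid. World frame = base frame: x ahead of the robot, y to its left, z up, the work surface at z = 0. Lengths are in m, angles in rad, forces in N, time in s.
With the tool pointing down it reaches from about 0.425 to 0.875 m from the base axis. Payload 4.7 kg.
Tool frame: the origin (TCP) lies at the very end of the fingers, on their centre line; the grasp point (between the pads) lies 19 mm behind it; z points along the fingers, y is the line along which they close (so a half turn about z gives the same grasp; the last joint's range is limited). The gripper opens to 87 mm and grips with 3 to 60 N. Pads are 19 mm wide; open, the fingers measure 117 mm over their backs; the gripper's body (75 mm by 190 mm) begins 51 mm behind the grasp point.
Start: joints at [-1.214, 0.321, -0.07, 1.45, 0.023, 1.371, -0.057], TCP at [0.219, 0.612, 0.223] pointing down, gripper open.
Joint ranges: [-2.86, 2.86], [-0.3, 2.09], [-1.38, 1.24], [0.06, 2.45], [-1.56, 4.7], [0.09, 2.05], [-2.69, 2.69]. Speed limits (rad/s): [2.57, 2.57, 3.14, 3.14, 3.14, 3.14, 3.14].

## Interface

Orientations are given as a rotation vector (axis times angle).
In Python, from bench import ctrl gives the robot as it stands.
- The arm moves only by the shell command python3 -m jog 'ROWS' [FORCE]. ROWS is JSON, a list that holds one entry, the list of rows, each a list of 7 numbers: the shift along the tool's x, y, z in mm, then the turn, a rotation vector about the tool's x, y, z in degrees, then the finger opening in mm, from 0 to 87. A call has 1 to 10 rows; each row is the pose to reach, as a shift and turn from the pose commanded when the call began, along the tool's axes at that moment; what a row does not reach only later rows make up. A row lasts 1/10 s, in which the tool goes at most 50 mm and 8.59 degrees, less where a joint would pass 70% of its speed; a pose out of reach is approached as far as the arm can. A call with a gripper value outside its range is refused whole. The fingers move at their own pace and stop on an object; FORCE is the grip in N (left out, the last holds). Time passes only in rows, so rows that repeat a pose let the fingers close. It gives the time, the measured TCP pose, the force, the opening and the grip force at its end, in the units of the state.
- ctrl.get_state(): the state, without advancing time (a new reading comes with each control period).
- ctrl.get_image(name): name is "side" or "top"; returns a dict with "image" (480x640x3 uint8, red, green, blue), "depth" (480x640 float32, m along the optical axis (not along the pixel's ray), 0 where there is no reading), "fov_y" (degrees; the focal length in pixels is half the picture's height over the tangent of half this angle, whatever the lens; pixels are square), "cx", "cy" (the principal point, pixels), "rvec" (rotation vector, rad) and "tvec" (3), from world to camera coordinates, as OpenCV has them. Camera axes: x right, y down, z forward; pixel columns grow to the right and rows downward; lengths in m; the calibration is good to about 2 mm. A picture is of the moment at which its call begins.
- ctrl.close_job(): hands the job in; it is judged then, once.
The state is a dict: "time": time; "joint_positions": joint angles; "qd": joint speeds; "joint_torque": joint torques, N m; "position": TCP position; "tool_rot": TCP orientation; "ft_force": force on the tool from outside, world axes, zero at the start; "torque": the same for the moment, N m; "grip_width": opening from 0.0 (shut) to 1.0 (fully open); "grip_force": force on a finger pad.
Only numpy, scipy, OpenCV 4.12 (cv2) and the standard library are available. Lean on these libraries where they do the work, as an engineer would, in place of code of your own. Each camera call takes 0.05 s, during which the arm holds its last target. There are 200 camera calls.

## Task

Wipe the three loose orange chips off the metal-topped platform with the scraper block (not with the fingers), while the open tin waits on the red ring, and stand the scraper back upright on the bench, off the platform. Then slide the open tin across the platform, without lifting or tipping it, round the lidded tin until it stands centred inside the green ring. Do not shift the lidded tin, the yellow can or the red-capped jar.

Things in the scene. Friction and masses are not known exactly. Their poses are not given: they have to be found in the camera images.
- plate: low platform fixed on the bench, aluminium top on a plywood plinth, 280 (its x) x 496 (its y) x 76 mm high; origin at the centre of its underside on the bench, flat top 76 mm above it; upright sides. Called the plate below. Its place and yaw vary by a few cm and about 7 degrees.
- mark_green: thin green painted ring with a small cross at its centre, 140 mm outside, 128 mm inside diameter, flat on the plate; origin at its centre on the plate's top. It lies 168 mm from the plate's centre along the plate's +y or -y; the red ring lies at the other end, and which end is which varies. Its axes are parallel to the plate's. The end of the plate is 80 mm beyond its centre.
- mark_red: the same ring in red, at the other end of the plate: where the open tin starts
- mark_amber: the same ring in yellow, near the middle of the plate, about 70 mm nearer to or farther from the robot than the plate's middle line, always on the other side from the lidded tin: the free lane
- tin: blue round tin without a lid, 108 mm diameter, 63 mm tall, hollow: inside 84 mm clear diameter, floor 3 mm; about 0.4 kg; starts on the red ring; origin at the centre of its underside, z up. Stiff wall; push it low from outside, or draw it from inside with closed fingers lowered about half way in (a spread hand catches the rim). Keep it flat: lifted under 8 mm, tipped under 8 degrees.
- lidded_tin: closed blue round tin, 108 mm diameter, 90 mm tall, loose, standing near the middle of the plate about 70 mm to one side (near or far) of its middle line, blocking the straight way; leave it where it is; origin at the centre of its underside
- can: yellow and black can, 58 mm diameter, 85 mm tall, standing on the bench in front of one end of the plate, the scraper being in front of the other end; leave it alone; origin at the centre of its underside
- jar: white jar with red cap, 52 mm diameter, 94 mm tall, standing on the bench behind the plate's far edge; leave it alone; origin at the centre of its underside
- chip_a: loose orange plastic chip 30 x 20 x 9 mm, about 12 g, lying on the plate inside the green ring; origin at its centre
- chip_b: another such chip
- chip_c: another such chip
- scraper: loose scraper block standing upright on the bench in front of the left or right end of the plate: black rubber foot 36 (its x) x 130 (its y) x 22 mm tall, above it a wooden grip 26 mm thick (x) and 110 mm long (y) up to 114 mm height; 0.18 kg; origin at the centre of its underside. Grip it across its thickness (its x) near the top; the long foot pushes the chips.
Mind the look-alikes: they are no part of the job. Leave any purple look-alike of the tin alone.

How it is judged:
On the way, in this order (a step that is already met when the one before it is completed fails the run):
1. all three chips wiped off the plate onto the bench while the open tin still stands on the red ring (height (world z) of each of chip_a, chip_b, chip_c below 0.035 m and distance of tin from where it was at the start of the episode below 0.02 m), for 0.1 s.
2. the scraper stands on the bench again while the open tin still stands on the red ring (height (world z) of scraper below 0.006 m and angle between scraper's own z axis and vertical below 0.15 rad and contact force between the fingers and scraper below 0.1 N and distance of tin from where it was at the start of the episode below 0.02 m), for 0.1 s.
3. the open tin stands inside the green ring (horizontal distance between tin and mark_green below 0.014 m), for 0.2 s.
At the end, for the whole second after the job is handed in: the open tin rests flat with its centre within 14 mm of the green ring's centre, the three chips lie on the bench off the plate, and the scraper stands upright on the bench, released (horizontal distance between tin and mark_green below 0.014 m and angle between tin's own z axis and vertical below 0.06 rad and linear speed of each of tin, scraper below 0.01 m/s and height (world z) of each of chip_a, chip_b, chip_c below 0.035 m and height (world z) of scraper below 0.006 m and angle between scraper's own z axis and vertical below 0.15 rad); the robot touches nothing.
It fails at once if the open tin lifted 8 mm or more, tipped, or pushed off the plate (height (world z) of tin above 0.084 m or height (world z) of tin below 0.071 m or angle between tin's own z axis and vertical above 0.14 rad).
It fails at once if a chip pushed with the fingers (contact force between the fingers and chip_a above 0.5 N or contact force between the fingers and chip_b above 0.5 N or contact force between the fingers and chip_c above 0.5 N).
It fails at once if the lidded tin, the can or the jar shifted by more than 15 mm or tipped (distance of any of lidded_tin, can, jar from where it was at the start of the episode above 0.015 m or angle between any of lidded_tin, can, jar's own z axis and vertical above 0.2 rad).
It also fails if it takes over 72 s, if anything falls off the work surface, if the arm or the gripper's body presses on something with over 40 N, if the wrist force passes 120 N, or if a joint passes its speed limit or range.

## Working session

There is one attempt and no reset: what is moved stays moved. The work goes in short steps, Python scripts to look and compute and a shell command to move; the robot and the scene stay as the last step left them, time stands still between calls to the robot, and variables do not carry over. Pictures are saved under pics/ and viewed, at most 10 in all, crops included, and the job is handed in when it is done.

```bash
ls; mkdir -p pics
cat > h.py <<'E'
import numpy as np, cv2
from bench import ctrl
from scipy.spatial.transform import Rotation as R
def grab(n,name=None):
    d=ctrl.get_image(n)
    if name: cv2.imwrite('pics/'+name,d['image'][:,:,::-1])
    return d
def cloud(d):
    f=240/np.tan(np.radians(d['fov_y']/2)); z=d['depth']
    v,u=np.mgrid[:480,:640]
    p=np.stack([(u-d['cx'])/f*z,(v-d['cy'])/f*z,z],-1)
    Rm=R.from_rotvec(d['rvec']).as_matrix()
    return (p-np.array(d['tvec']))@Rm
E
python3 - <<'E'
from h import *
a=grab('top','top0.png');b=grab('side','side0.png')
for d in(a,b):print(d['fov_y'],d['cx'],d['cy'],d['rvec'],d['tvec'])
np.savez('s0.npz',top=cloud(a),side=cloud(b),ti=a['image'],si=b['image'])
s=ctrl.get_state();print(s['position'],s['tool_rot'],s['time'],s['grip_width'])
print(R.from_rotvec(s['tool_rot']).as_matrix().round(3))
E
```

```text
pics
56.11130634654485 318.75775355342756 242.149791682793 [ 2.13591057 -2.1514479   0.19250015] [-0.05559196  0.58361038  1.28516059]
45.557234141571726 323.46745660798285 230.3225371662043 [ 0.36187883  2.90499215 -0.8744133 ] [ 0.54379779 -0.02818162  1.39802949]
[0.21834075 0.61168696 0.22156755] [-5.35747949e-01 -3.09535715e+00  2.73588915e-03] 0.1 1.0009037091381197
[[-0.942  0.336 -0.001]
 [ 0.336  0.942 -0.002]
 [-0.    -0.002 -1.   ]]
```

View pics/top0.png

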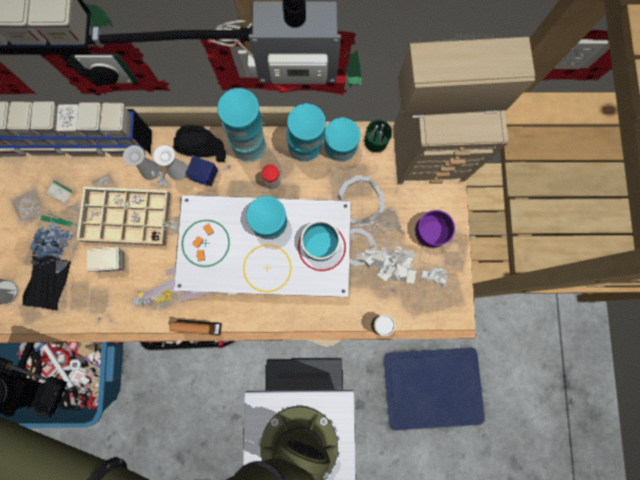

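View pics/side0.png

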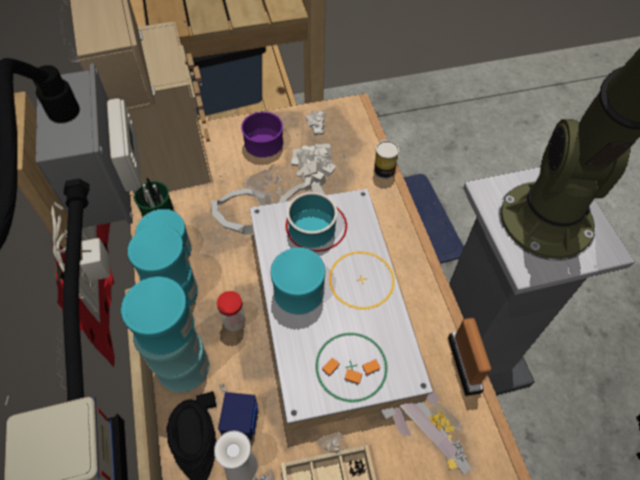

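The top view shows the green ring with three orange chips at (205,243), the red ring with an open tin at (322,241), the lidded tin at (267,216) and the free lane at (267,268). The scraper is at (195,327), the can at (383,325) and the jar at (270,174).

Candidates for the open tin are the teal one at (322,241), the purple one at (435,229) and the background teal tins at (306,130) and (342,140). Only the one at (322,241) is blue, open and on the red ring.

```bash
cat > m.py <<'E'
from h import *
s=np.load('s0.npz')
def col(img,lo,hi):
    return cv2.inRange(cv2.cvtColor(img,cv2.COLOR_RGB2HSV),np.array(lo),np.array(hi))>0
for k in('top','side'):
    P=s[k];I=s[k[0]+'i'];print(k)
    X,Y,Z=P[...,0],P[...,1],P[...,2]
    reg=(X>.3)&(X<.8)&(abs(Y)<.5)
    m=reg&(Z>.066)&(Z<.083)
    n,l,st,c=cv2.connectedComponentsWithStats(m.astype(np.uint8)); i=1+np.argmax(st[1:,4])
    q=P[l==i][:,:2].astype(np.float32)*1000; print('plate',cv2.minAreaRect(q),'z',np.median(Z[l==i]))
    def ring(nm,lo,hi):
        mm=col(I,lo,hi)&reg&(abs(Z-.076)<.008); p=P[mm][:,:2]
        f=lambda t:np.hypot(*(p-t).T)-.067
        from scipy.optimize import least_squares as L
        r=L(f,np.median(p,0),loss='soft_l1',f_scale=.003);print(nm,r.x.round(4),len(p),abs(f(r.x)).mean().round(4))
    ring('green',(50,80,40),(85,255,255));ring('red',(172,100,60),(180,255,255));ring('amber',(22,100,100),(32,255,255))
    mo=col(I,(5,150,100),(16,255,255))&reg&(Z>.07)&(Z<.1)
    n,l,st,c=cv2.connectedComponentsWithStats(mo.astype(np.uint8))
    for i in range(1,n):
        if st[i,4]>15: print('chip',P[l==i].mean(0).round(4),st[i,4],cv2.minAreaRect(P[l==i][:,:2].astype(np.float32)*1000))
    def top(nm,z,x0,x1,y0,y1):
        mm=(abs(Z-z)<.006)&(X>x0)&(X<x1)&(Y>y0)&(Y<y1); p=P[mm][:,:2].astype(np.float32)*1000
        if len(p)>5: print(nm,len(p),'circ',cv2.minEnclosingCircle(p),'rect',cv2.minAreaRect(p))
    top('tin',.139,.45,.8,-.25,-.02);top('lidded',.166,.45,.8,-.1,.2);top('can',.085,.3,.5,-.35,-.1);top('jar',.094,.7,.9,-.1,.2)
    top('scr',.114,.25,.5,.1,.4);top('scrfoot',.022,.25,.42,.1,.4)
E
python3 m.py
python3 -c "
import cv2;a=cv2.imread('pics/top0.png')[180:345,130:400];cv2.imwrite('pics/crop0.png',cv2.resize(a,None,fx=2.9,fy=2.9,interpolation=2))"
```

```text
top
plate ((571.472900390625, 100.23594665527344), (500.6039123535156, 280.8970642089844), 87.65634155273438) z 0.07543090696586781
  return _methods._mean(a, axis=axis, dtype=dtype,
  ret = um.true_divide(
Traceback (most recent call last):
  File "m.py", line 17, in <module>
    ring('green',(50,80,40),(85,255,255));ring('red',(172,100,60),(180,255,255));ring('amber',(22,100,100),(32,255,255))
    ~~~~^^^^^^^^^^^^^^^^^^^^^^^^^^^^^^^^^
  File "m.py", line 16, in ring
    r=L(f,np.median(p,0),loss='soft_l1',f_scale=.003);print(nm,r.x.round(4),len(p),abs(f(r.x)).mean().round(4))
ValueError: Initial guess is outside of provided bounds
```

View pics/crop0.png

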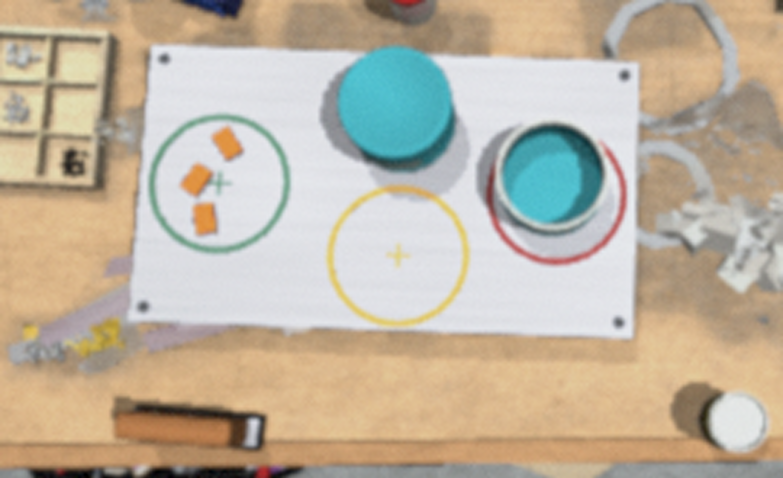

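The crop confirms the open blue tin on the red ring at crop (553,177), the lidded tin at (397,105), the chips inside the green ring and the scraper at (190,425). The colour thresholds need fixing.

```bash
sed -i "s/(50,80,40),(85,255,255)/(55,60,30),(88,255,200)/; s/(172,100,60),(180/(165,90,60),(180/" m.py; sed -i "s/p=P\[mm\]\[:,:2\]$/p=P[mm][:,:2];print(nm,len(p))\n        if len(p)<20: return/" m.py; python3 m.py; python3 -c "
import cv2;a=cv2.cvtColor(cv2.imread('pics/top0.png'),cv2.COLOR_BGR2HSV)
print(a[243,178:186].tolist(),a[264:272,322].tolist())"
```

```text
top
plate ((571.472900390625, 100.23594665527344), (500.6039123535156, 280.8970642089844), 87.65634155273438) z 0.07543090696586781
green 112
green [0.5791 0.2686] 112 0.0007
red 61
red [ 0.5658 -0.0673] 61 0.0011
amber 156
amber [0.5054 0.0902] 156 0.0013
chip [0.6175 0.2597 0.0846] 45 ((617.1190795898438, 259.1341857910156), (25.210926055908203, 14.668355941772461), 33.71333694458008)
chip [0.5809 0.2889 0.0842] 45 ((581.267333984375, 288.9915771484375), (17.271160125732422, 23.702186584472656), 51.67304611206055)
chip [0.5423 0.2794 0.0841] 47 ((542.3857421875, 279.133544921875), (24.238130569458008, 16.079652786254883), 5.413503646850586)
tin 174 circ ((575.7014770507812, -61.113895416259766), 54.5671272277832) rect ((574.9378662109375, -67.45043182373047), (94.15372467041016, 107.53766632080078), 89.82428741455078)
lidded 1181 circ ((640.0401000976562, 86.3782730102539), 54.12425231933594) rect ((639.6883544921875, 86.7633056640625), (105.96708679199219, 106.44186401367188), 18.198753356933594)
can 287 circ ((407.9691467285156, -180.364501953125), 118.68882751464844) rect ((406.
[... 1887 characters left out ...]
.6692504882812, 50.784637451171875), (299.00152587890625, 118.01993560791016), 89.7103271484375)
scr 700 circ ((336.6123046875, 297.8603210449219), 54.91855239868164) rect ((337.7835998535156, 297.7283630371094), (108.83547973632812, 26.684494018554688), 84.14987182617188)
scrfoot 327 circ ((380.9510498046875, 315.6653747558594), 90.94303131103516) rect ((351.1417236328125, 328.7312316894531), (181.8857421875, 72.8107681274414), 66.33145904541016)
[[140, 4, 202], [109, 9, 228], [105, 9, 225], [80, 38, 176], [75, 71, 157], [78, 27, 189], [105, 14, 222], [111, 8, 227]] [[117, 11, 207], [113, 11, 207], [113, 11, 206], [120, 6, 198], [173, 30, 197], [179, 97, 194], [0, 117, 191], [177, 49, 205]]
```

Run:
```python
from h import *
s=np.load('s0.npz')
for k in('side','top'):
    P=s[k].reshape(-1,3)
    print(k,'cols y .10..; rows x')
    for x in np.arange(.28,.78,.03):
        r=[]
        for y in np.arange(.1,.56,.03):
            m=(abs(P[:,0]-x)<.015)&(abs(P[:,1]-y)<.015)
            r.append('%4d'%(1000*np.percentile(P[m,2],90)) if m.sum()>3 else '  --')
        print('%.2f'%x,*r)
```

```text
side cols y .10..; rows x
0.28   --   --   --   --   --   --   --   --   --   --   --   --   --   --   --   --
0.31    1    1    1    1    2  113  113   --    1    1    1    1    1    1    1   --
0.34    1    2    2    1    4  114  114  114  113   28    1    1    2    2    2   --
0.37    1    1    2    2    2    2    2   11   21    4    1    1    1    1    1   --
0.40    2    1    2    2    2    1    2    2    1    5   11    5   12    5    1   --
0.43   78   78   77   77   78   77   76   76   75   10   17   15   14    5   --   --
0.46   77   77   78   77   78   77   77   77   77   19   18   10    2    1   --   --
0.49   77   77   78   78   77   77   77   77   77   19    2    2    1    1   --   --
0.52   78   77   78   78   77   78   83   77   76   11    2    2    2    2   --   --
0.55   78   78   78   78   78   77   85   78   76    2    1    2    1   --   --   --
0.58  165   77   78   78   78   77   86   83   77    2   29   32   33   --   --   --
0.61  166  165   77   77   78   85   83   77   76    2   33   12   10   --   --   --
0.64  166  166   77   77   78   79   78   77   76   10
[... 1140 characters left out ...]
    3    2   56   59
0.55   79   78   78   78   78   78   86   79   78    2    2    2    2    2   56   60
0.58  164   79   77   78   78   78   85   83   78    2   26   33   32   31   35   55
0.61  166  166   78   77   78   86   83   78   79    5   31   12   24    7   27   33
0.64  167  167   78   78   78   81   80   79   78   12   35   24   27   24   27   25
0.67  167  168   78   79   78   78   79   79   78   10   33    6   25   12   23    7
0.70  169   78   78   78   77   78   78   78   79    3   33   26   27   24   34   29
0.73    3    4    4    3   72   74   74   77   79    3   34   28   29   15   26   17
0.76   93    2    2    2    3    3   56    4    2    3   11   32   33   33   34   32
```

```bash
cat > g.py <<'E'
# python3 g.py x y z yawdeg(of tool y) ... : tool-frame shift (mm), turn (deg) to each pose
from h import *; import sys
s=ctrl.get_state(); R0=R.from_rotvec(s['tool_rot']); p=np.array(s['position'])
yv=R0.as_matrix()[:,1]; print('t %.1f'%s['time'],'pos',p.round(4),'yaw',np.degrees(np.arctan2(yv[1],yv[0])).round(1),'F',np.round(s['ft_force'],1),'gw',round(s['grip_width']*87,1),'gf',round(s['grip_force'],1),'q',np.round(s['joint_positions'],2))
a=np.array(sys.argv[1:],float).reshape(-1,4)
for x,y,z,w in a:
    c,n=np.cos(np.radians(w)),np.sin(np.radians(w)); Y=np.array([c,n,0]);Z=np.array([0,0,-1.]);T=R.from_matrix(np.stack([np.cross(Y,Z),Y,Z],1))
    print((R0.inv().apply(np.array([x,y,z])-p)*1000).round(1),np.degrees((R0.inv()*T).as_rotvec()).round(1))
E
python3 g.py .338 .297 .18 -5.7 .338 .297 .075 -5.7
```

```text
t 0.1 pos [0.2183 0.6117 0.2216] yaw 70.4 F [-0.1  0.2 -1.1] gw 87.1 gf 0.0 q [-1.21  0.32 -0.07  1.45  0.02  1.37 -0.06]
[-218.5 -256.1   42. ] [-0.1  0.1 76.1]
[-218.4 -255.9  147. ] [-0.1  0.1 76.1]
```

```bash
python3 -m jog '[[[-218,-256,0,0,0,76,87],[-218,-256,0,0,0,76,87],[-218,-256,0,0,0,76,87],[-218,-256,0,0,0,76,87],[-218,-256,0,0,0,76,87],[-218,-256,20,0,0,76,87],[-218,-256,30,0,0,76,87],[-218,-256,42,0,0,76,87],[-218,-256,42,0,0,76,87],[-218,-256,42,0,0,76,87]]]' 40; python3 g.py .338 .297 .18 -5.7 .338 .297 .075 -5.7
```

```text
time: 1.1
position: [0.3376, 0.2971, 0.18]
tool_rot: [-2.329, -2.108, 0.002]
ft_force: [0.2, -0.5, 0.0]
grip_width: 0.999
grip_force: 0.0
t 1.1 pos [0.3376 0.2971 0.18  ] yaw -5.7 F [ 0.2 -0.5  0. ] gw 86.9 gf 0.0 q [-0.95 -0.08  0.16  1.98  0.01  1.24 -0.89]
[-0.1  0.4 -0. ] [-0.  0. -0.]
[ -0.    0.5 105. ] [-0.  0. -0.]
```

```bash
python3 -m jog '[[[0,0,40,0,0,0,87],[0,0,75,0,0,0,87],[0,0,95,0,0,0,87],[0,0,105,0,0,0,87],[0,0,105,0,0,0,0],[0,0,105,0,0,0,0],[0,0,105,0,0,0,0],[0,0,105,0,0,0,0],[0,0,105,0,0,0,0],[0,0,105,0,0,0,0]]]' 40; python3 g.py .338 .297 .22 -5.7 .55 .28 .22 -2.4 .675 .275 .22 -2.4 .675 .275 .1525 -2.4
```

```text
time: 2.1
position: [0.338, 0.298, 0.076]
tool_rot: [-2.328, -2.11, -0.001]
ft_force: [-0.2, -0.0, 0.4]
grip_width: 0.536
grip_force: 0.0
t 2.1 pos [0.338 0.298 0.076] yaw -5.6 F [-0.2 -0.   0.4] gw 46.6 gf 0.0 q [-0.95  0.03  0.17  2.1  -0.01  1.01 -0.87]
[  -0.9    0.2 -144. ] [ 0.  -0.   0.1]
[   3.   212.8 -143.9] [ 0.  -0.  -3.2]
[  10.3  337.7 -143.8] [ 0.  -0.  -3.2]
[ 10.2 337.7 -76.3] [ 0.  -0.  -3.2]
```

```bash
python3 -m jog '[[[0,0,0,0,0,0,0],[0,0,0,0,0,0,0],[0,0,0,0,0,0,0],[0,0,0,0,0,0,0],[0,0,0,0,0,0,0],[0,0,-30,0,0,0,0],[0,0,-75,0,0,0,0],[0,0,-120,0,0,0,0],[0,0,-144,0,0,0,0],[0,0,-144,0,0,0,0]]]' 40; python3 g.py .55 .28 .22 -2.4 .675 .275 .22 -2.4 .675 .275 .1525 -2.4
```

```text
time: 3.1
position: [0.3394, 0.2994, 0.2233]
tool_rot: [-2.328, -2.109, -0.012]
ft_force: [1.4, -0.1, -1.0]
grip_width: 0.299
grip_force: 40.0
t 3.1 pos [0.3394 0.2994 0.2233] yaw -5.6 F [ 1.4 -0.1 -1. ] gw 26.0 gf 40.0 q [-0.96 -0.11  0.16  1.92  0.02  1.32 -0.9 ]
[  1.3 211.4   4.2] [ 0.3 -0.3 -3.2]
[  8.7 336.3   4.8] [ 0.3 -0.3 -3.2]
[  8.3 336.   72.3] [ 0.3 -0.3 -3.2]
```

```bash
python3 -m jog '[[[1,40,0,0,0,-3,0],[3,80,0,0,0,-3,0],[4,130,0,0,0,-3,0],[6,180,0,0,0,-3,0],[8,230,0,0,0,-3,0],[9,280,0,0,0,-3,0],[10,320,0,0,0,-3,0],[10,337,0,0,0,-3,0],[10,337,30,0,0,-3,0],[10,337,50,0,0,-3,0]]]'; python3 g.py .675 .275 .1535 -2.4
python3 - <<'E'
from h import *
grab('side','s1.png')
E
```

```text
time: 4.1
position: [0.6736, 0.2732, 0.1648]
tool_rot: [-2.273, -2.167, 0.008]
ft_force: [-0.8, 0.3, -2.9]
grip_width: 0.299
grip_force: 40.0
t 4.1 pos [0.6736 0.2732 0.1648] yaw -2.7 F [-0.8  0.3 -2.9] gw 26.0 gf 40.0 q [-0.66  0.53  0.35  1.31 -0.18  1.34 -0.36]
[ 1.9  1.3 11.3] [-0.2  0.2 -0.3]
```

View pics/s1.png

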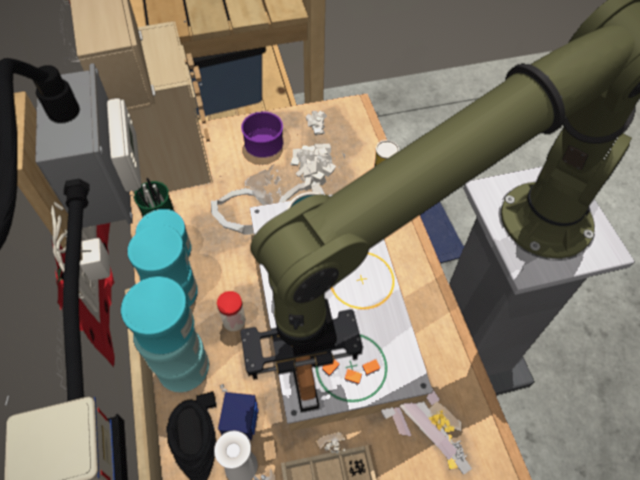

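The scraper is held at (308,380), behind the chips at (331,367), (353,377) and (372,367). Next I lower it.

```bash
python3 -m jog '[[[2,0,5,0,0,0,0],[2,0,10,0,0,0,0],[2,0,13,0,0,0,0],[2,0,13,0,0,0,0],[2,0,13,0,0,0,0]]]'; python3 g.py .675 .275 .1535 -2.4 .438 .275 .1535 -2.4
```

```text
time: 4.65
position: [0.6745, 0.2768, 0.1575]
tool_rot: [2.272, 2.169, 0.002]
ft_force: [0.5, 0.3, -2.1]
grip_width: 0.296
grip_force: 40.0
t 4.7 pos [0.6745 0.2768 0.1575] yaw -2.6 F [ 0.5  0.3 -2.1] gw 25.8 gf 40.0 q [-0.66  0.53  0.35  1.32 -0.18  1.32 -0.36]
[-1.8  0.5  4. ] [ 0.1 -0.  -0.2]
[ -12.7 -236.2    3.7] [ 0.1 -0.  -0.2]
```

```bash
python3 -m jog '[[[0,0,4,0,0,0,0],[-1,-10,4,0,0,0,0],[-2,-30,4,0,0,0,0],[-3,-55,4,0,0,0,0],[-4,-80,4,0,0,0,0],[-5,-105,4,0,0,0,0],[-6,-130,4,0,0,0,0],[-7,-150,4,0,0,0,0],[-8,-170,4,0,0,0,0],[-8,-185,4,0,0,0,0]]]'; python3 g.py .438 .275 .1535 -2.4
```

```text
time: 5.65
position: [0.4871, 0.2771, 0.1528]
tool_rot: [-2.271, -2.17, -0.0]
ft_force: [0.0, 0.9, -1.2]
grip_width: 0.296
grip_force: 40.0
t 5.7 pos [0.4871 0.2771 0.1528] yaw -2.6 F [ 0.   0.9 -1.2] gw 25.7 gf 40.0 q [-0.86  0.18  0.33  1.78 -0.06  1.19 -0.56]
[ -4.3 -49.   -0.7] [-0.  -0.  -0.2]
```

```bash
python3 -m jog '[[[0,-12,0,0,0,0,0],[-1,-25,0,0,0,0,0],[-1,-38,0,0,0,0,0],[-2,-52,0,0,0,0,0],[-2,-52,0,0,0,0,0],[-2,-52,0,0,0,0,0],[-2,-30,-15,0,0,0,0],[-2,20,-50,0,0,0,0],[-2,60,-60,0,0,0,0],[-2,60,-60,0,0,0,0]]]'; python3 g.py
python3 - <<'E'
from h import *
import cv2
a=grab('side','s2.png'); b=grab('top')
for d in(a,b):
    P=cloud(d);m=cv2.inRange(cv2.cvtColor(d['image'],cv2.COLOR_RGB2HSV),np.array((5,150,100)),np.array((16,255,255)))
    m[(P[...,0]<.28)|(P[...,0]>.8)|(P[...,1]>.5)|(P[...,1]<-.3)]=0
    n,l,st,c=cv2.connectedComponentsWithStats(m)
    for i in range(1,n):
        if st[i,4]>12: print(P[l==i].mean(0).round(3),st[i,4],c[i].round())
E
```

```text
time: 6.65
position: [0.5566, 0.27, 0.2146]
tool_rot: [2.274, 2.158, 0.009]
ft_force: [-0.8, -1.5, -1.6]
grip_width: 0.298
grip_force: 40.0
t 6.7 pos [0.5566 0.27   0.2146] yaw -3.0 F [-0.8 -1.5 -1.6] gw 25.9 gf 40.0 q [-0.8   0.26  0.37  1.57 -0.09  1.33 -0.48]
[0.558 0.311 0.252] 140 [375. 349.]
[0.399 0.287 0.011] 412 [435. 365.]
[0.399 0.274 0.042] 171 [204. 306.]
```

View pics/s2.png

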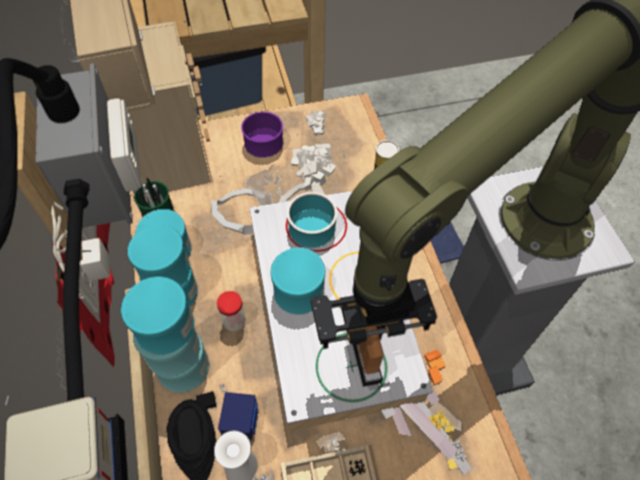

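All three chips lie on the bench near (435,365), with none on the plate, and the tin is still on the red ring. Next I return the scraper to its original spot.

```bash
python3 g.py .338 .298 .215 -5.6 .338 .298 .077 -5.6
python3 - <<'E'
from h import *
d=grab('side');P=cloud(d);m=cv2.inRange(cv2.cvtColor(d['image'],cv2.COLOR_RGB2HSV),np.array((5,150,100)),np.array((16,255,255)))>0
q=P[m&(P[...,2]<.03)&(P[...,0]>.3)&(P[...,0]<.45)&(abs(P[...,1]-.28)<.1)];print(q.min(0),q.max(0))
E
```

```text
t 6.8 pos [0.5505 0.2714 0.2121] yaw -2.8 F [-0.5  0.1 -2. ] gw 25.7 gf 40.0 q [-0.81  0.25  0.36  1.57 -0.09  1.33 -0.48]
[  16.2 -213.6   -3. ] [0.  0.1 2.8]
[  16.4 -213.6  135. ] [0.  0.1 2.8]
[ 0.37583201  0.25148279 -0.00356276] [0.41728261 0.32122595 0.02312116]
```

```bash
python3 -m jog '[[[4,-40,-3,0,0,3,0],[7,-85,-3,0,0,3,0],[10,-130,-3,0,0,3,0],[13,-175,-3,0,0,3,0],[16,-205,-3,0,0,3,0],[16,-217,-3,0,0,3,0],[16,-217,30,0,0,3,0],[16,-217,70,0,0,3,0],[16,-217,100,0,0,3,0],[16,-217,115,0,0,3,0]]]'; python3 -m jog '[[[0,0,0,0,0,0,0]]]'; python3 g.py .334 .298 .077 -5.6
```

```text
time: 7.8
position: [0.3312, 0.2964, 0.0944]
tool_rot: [2.327, 2.109, -0.007]
ft_force: [0.2, 0.3, -1.1]
grip_width: 0.294
grip_force: 40.0
time: 7.9
position: [0.3312, 0.2963, 0.095]
tool_rot: [2.327, 2.109, -0.009]
ft_force: [0.7, -0.2, -1.8]
grip_width: 0.295
grip_force: 40.0
t 7.9 pos [0.3312 0.2963 0.095 ] yaw -5.6 F [ 0.7 -0.2 -1.8] gw 25.7 gf 40.0 q [-1.01 -0.01  0.22  2.1   0.    1.06 -0.89]
[ 2.   2.7 17.9] [-0.2  0.3 -0. ]
```

```bash
python3 -m jog '[[[1,2,8,0,0,0,0],[1,2,14,0,0,0,0],[1,2,17,0,0,0,0],[1,2,18,0,0,0,0],[1,2,18,0,0,0,0],[1,2,18,0,0,0,0]]]'; python3 g.py
```

```text
time: 8.5
position: [0.3352, 0.2994, 0.0799]
tool_rot: [-2.328, -2.109, -0.001]
ft_force: [-1.3, 0.0, -1.5]
grip_width: 0.295
grip_force: 40.0
t 8.5 pos [0.3352 0.2994 0.0799] yaw -5.6 F [-1.3  0.  -1.5] gw 25.6 gf 40.0 q [-1.01  0.02  0.23  2.11 -0.    1.02 -0.88]
```

```bash
python3 -m jog '[[[0,0,2,0,0,0,0],[0,0,3,0,0,0,0],[0,0,4,0,0,0,0],[0,0,4,0,0,0,0]]]'; python3 g.py;  python3 -m jog '[[[0,0,0,0,0,0,45],[0,0,0,0,0,0,50],[0,0,0,0,0,0,60],[0,0,0,0,0,0,70],[0,0,0,0,0,0,70],[0,0,0,0,0,0,70],[0,0,0,0,0,0,70],[0,0,-40,0,0,0,70],[0,0,-90,0,0,0,70],[0,0,-140,0,0,0,70]]]'; python3 g.py
```

```text
time: 8.9
position: [0.3349, 0.2992, 0.0756]
tool_rot: [2.328, 2.11, 0.0]
ft_force: [-0.5, -0.6, -1.9]
grip_width: 0.295
grip_force: 40.0
t 8.9 pos [0.3349 0.2992 0.0756] yaw -5.6 F [-0.5 -0.6 -1.9] gw 25.7 gf 40.0 q [-1.01  0.02  0.23  2.11 -0.01  1.01 -0.88]
time: 9.9
position: [0.3345, 0.2986, 0.2169]
tool_rot: [2.328, 2.109, -0.002]
ft_force: [0.3, 0.1, -0.3]
grip_width: 0.808
grip_force: 0.0
t 9.9 pos [0.3345 0.2986 0.2169] yaw -5.6 F [ 0.3  0.1 -0.3] gw 70.3 gf 0.0 q [-1.02 -0.12  0.22  1.94  0.03  1.32 -0.91]
```

```bash
python3 g.py .575 -.061 .20 90
python3 - <<'E'
from h import *
d=grab('side','s3.png');P=cloud(d);X,Y,Z=[P[...,i] for i in range(3)]
for nm,z,a,b,c,e in(('scr',.114,.28,.4,.22,.38),('tin',.139,.45,.7,-.14,.01),('lid',.166,.5,.75,0,.2)):
    q=P[(abs(Z-z)<.005)&(X>a)&(X<b)&(Y>c)&(Y<e)];print(nm,len(q),q[:,2].mean().round(4) if len(q) else 0,cv2.minAreaRect(q[:,:2].astype(np.float32)*1000) if len(q)>5 else 0,cv2.minEnclosingCircle(q[:,:2].astype(np.float32)*1000))
E
```

```text
t 9.9 pos [0.3345 0.2986 0.2169] yaw -5.6 F [ 0.3  0.1 -0.3] gw 70.3 gf 0.0 q [-1.02 -0.12  0.22  1.94  0.03  1.32 -0.91]
[-334.2  274.7   17. ] [ -0.1   0.  -95.6]
scr 548 0.1127 ((336.0921325683594, 306.0540466308594), (94.67686462402344, 27.201152801513672), 84.68743133544922) ((336.9461669921875, 305.974609375), 47.64398956298828)
tin 336 0.138 ((574.9652709960938, -61.45281219482422), (107.79981231689453, 108.77554321289062), 19.828523635864258) ((573.570556640625, -61.807830810546875), 55.659393310546875)
lid 2035 0.1648 ((640.1077880859375, 87.05561065673828), (107.97510528564453, 105.99554443359375), 75.5341796875) ((639.0659790039062, 86.55152130126953), 55.359580993652344)
```

The scraper stands upright (top at 113 mm) and the tin is unmoved at (0.575, -0.061). Moving over the tin with the fingers closed.

```bash
python3 -m jog '[[[-40,30,0,0,0,-10,0],[-80,60,0,0,0,-18,0],[-120,95,0,0,0,-26,0],[-160,130,0,0,0,-34,0],[-200,165,0,0,0,-42,0],[-240,200,0,0,0,-50,0],[-280,230,0,0,0,-58,0],[-310,255,0,0,0,-66,0],[-330,270,0,0,0,-74,0],[-334,275,0,0,0,-82,0]]]' 10; python3 -m jog '[[[0,0,0,0,0,-8,0],[0,0,0,0,0,-13,0],[0,0,0,0,0,-13,0],[0,0,0,0,0,-13,0],[0,0,0,0,0,-13,0]]]'; python3 g.py .575 -.061 .16 90 .575 -.061 .109 90
```

```text
time: 10.95
position: [0.5665, -0.0456, 0.2156]
tool_rot: [-0.653, -3.072, -0.002]
ft_force: [0.0, 1.6, 0.6]
grip_width: 0.031
grip_force: 0.0
time: 11.45
position: [0.5657, -0.0441, 0.2156]
tool_rot: [-0.311, -3.125, -0.002]
ft_force: [-0.6, -0.4, 0.7]
grip_width: 0.005
grip_force: 0.0
t 11.4 pos [ 0.5657 -0.0441  0.2156] yaw 78.6 F [-0.6 -0.4  0.7] gw 0.4 gf 0.0 q [-0.62  0.17  0.74  1.69 -0.12  1.32  1.51]
[-12.5 -14.8  55.6] [  0.1  -0.  -11.4]
[-12.5 -14.8 106.6] [  0.1  -0.  -11.4]
```

```bash
python3 -m jog '[[[-12,-15,0,0,0,-8,0],[-12,-15,20,0,0,-11,0],[-12,-15,50,0,0,-11,0],[-12,-15,50,0,0,-11,0]]]'; python3 g.py .575 -.061 .109 90 .5265 .0205 .109 90 .490 .082 .109 90
```

```text
time: 11.85
position: [0.5718, -0.0608, 0.1622]
tool_rot: [-0.01, -3.134, -0.001]
ft_force: [-0.4, 0.6, 1.0]
grip_width: 0.003
grip_force: 0.0
t 11.8 pos [ 0.5718 -0.0608  0.1622] yaw 89.6 F [-0.4  0.6  1. ] gw 0.3 gf 0.0 q [-0.56  0.24  0.72  1.74 -0.17  1.23  1.77]
[-3.6 -0.2 53.2] [ 0.  -0.4 -0.4]
[45.4 81.  53.6] [ 0.  -0.4 -0.4]
[ 82.3 142.2  53.9] [ 0.  -0.4 -0.4]
```

```bash
python3 -m jog '[[[-3,0,25,0,0,0,0],[-3,0,45,0,0,0,0],[-3,0,53,0,0,0,0],[-3,0,53,0,0,0,0]]]'; python3 g.py .490 .082 .109 90
```

```text
time: 12.25
position: [0.5771, -0.0611, 0.1126]
tool_rot: [-0.009, -3.14, -0.001]
ft_force: [-0.2, -0.1, -0.5]
grip_width: 0.007
grip_force: 0.0
t 12.2 pos [ 0.5771 -0.0611  0.1126] yaw 89.7 F [-0.2 -0.1 -0.5] gw 0.6 gf 0.0 q [-0.54  0.3   0.7   1.78 -0.21  1.14  1.8 ]
[ 88.  142.6   3.8] [ 0.  -0.1 -0.3]
```

```bash
python3 -m jog '[[[5,8,3,0,0,0,0],[10,16,3,0,0,0,0],[14,22,3,0,0,0,0],[19,31,3,0,0,0,0],[26,42,3,0,0,0,0],[33,54,3,0,0,0,0],[40,66,3,0,0,0,0],[48,78,3,0,0,0,0],[54,88,3,0,0,0,0],[58,94,3,0,0,0,0]]]'
cat > t.py <<'E'
from h import *
from scipy.optimize import least_squares as L
import sys
for k in('side','top'):
    d=grab(k,sys.argv[1] if len(sys.argv)>1 and k=='side' else None);P=cloud(d);X,Y,Z=[P[...,i] for i in range(3)]
    for nm,z,a,b,c,e in(('tin',.139,.44,.68,-.14,.34),('lid',.166,.56,.75,0,.18)):
        m=(abs(Z-z)<.004)&(X>a)&(X<b)&(Y>c)&(Y<e)
        hsv=cv2.cvtColor(d['image'],cv2.COLOR_RGB2HSV)
        if nm=='lid': m&=(abs(hsv[...,0].astype(int)-92)<8)&(hsv[...,1]>100)
        else: m&=np.hypot(X-.64,Y-.087)>.062
        n,l,st,c=cv2.connectedComponentsWithStats(m.astype(np.uint8),connectivity=8)
        q=P[m][:,:2]
        if nm=='lid': print(k,nm,len(q),cv2.minEnclosingCircle(q.astype(np.float32)*1000))
        else:
            f=lambda t:np.hypot(*(q-t).T)-.048
            r=L(f,np.median(q,0),loss='soft_l1',f_scale=.002);print(k,nm,len(q),r.x.round(4),abs(f(r.x)).mean().round(4))
E
python3 g.py .490 .082 .109 90; python3 t.py s4.png
```

```text
time: 13.25
position: [0.52, 0.0337, 0.1102]
tool_rot: [0.008, 3.141, 0.001]
ft_force: [2.7, -2.9, 0.7]
grip_width: 0.005
grip_force: 2.0
t 13.2 pos [0.52   0.0337 0.1102] yaw 89.7 F [ 2.7 -2.9  0.7] gw 0.5 gf 2.0 q [-0.73  0.15  0.66  1.93 -0.1   1.1   1.55]
[30.2 48.2  1.2] [ 0.   0.  -0.3]
side tin 179 [0.5383 0.0046] 0.0022
side lid 1887 ((638.2106323242188, 88.12297058105469), 53.99592971801758)
top tin 42 [ 0.5341 -0.0034] 0.0019
top lid 607 ((640.6146240234375, 85.82414245605469), 52.71583557128906)
```

View pics/s4.png

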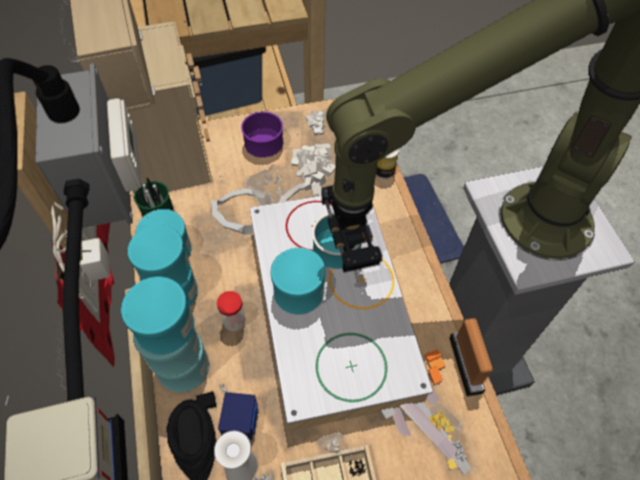

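The tin at (333,232) follows the fingers, clear of the lidded tin at (298,280). The scraper is standing at (470,358) and the chips are at (435,367).

```bash
python3 -m jog '[[[7,10,0,0,0,0,0],[14,21,0,0,0,0,0],[21,33,0,0,0,0,0],[26,46,0,0,0,0,0],[28,58,0,0,0,0,0],[27,71,0,0,0,0,0],[25,84,0,0,0,0,0],[22,97,0,0,0,0,0],[18,108,0,0,0,0,0],[16,116,0,0,0,0,0]]]'; python3 g.py .594 .298 .109 90; python3 t.py
```

```text
time: 14.35
position: [0.5048, 0.1503, 0.1095]
tool_rot: [-0.008, -3.14, -0.001]
ft_force: [-0.6, -4.4, 1.3]
grip_width: 0.004
grip_force: 2.3
t 14.3 pos [0.5048 0.1503 0.1095] yaw 89.7 F [-0.6 -4.4  1.3] gw 0.4 gf 2.3 q [-0.86  0.16  0.57  1.91 -0.1   1.1   1.31]
[-88.4 148.2   0.4] [ 0.  -0.1 -0.3]
side tin 152 [0.5067 0.1166] 0.0022
side lid 1861 ((640.3941650390625, 87.92535400390625), 54.21615982055664)
top tin 72 [0.5015 0.1132] 0.0026
top lid 1004 ((639.9715576171875, 85.92430877685547), 53.850608825683594)
```

```bash
python3 -m jog '[[[-6,12,0,0,0,0,0],[-13,25,0,0,0,0,0],[-21,39,0,0,0,0,0],[-30,54,0,0,0,0,0],[-39,70,0,0,0,0,0],[-49,86,0,0,0,0,0],[-59,102,0,0,0,0,0],[-68,117,0,0,0,0,0],[-75,129,0,0,0,0,0],[-78,135,0,0,0,0,0]]]'; python3 g.py .594 .298 .109 90; python3 t.py
```

```text
time: 15.45
position: [0.5837, 0.2854, 0.1094]
tool_rot: [-0.007, -3.14, -0.001]
ft_force: [-2.3, -3.6, 1.5]
grip_width: 0.004
grip_force: 2.4
t 15.4 pos [0.5837 0.2854 0.1094] yaw 89.8 F [-2.3 -3.6  1.5] gw 0.4 gf 2.4 q [-0.89  0.42  0.51  1.6  -0.22  1.17  1.23]
[-10.2  12.6   0.4] [ 0.  -0.1 -0.2]
side tin 162 [0.5741 0.2574] 0.0032
side lid 1858 ((639.3777465820312, 87.79792785644531), 53.89286804199219)
top tin 95 [0.5689 0.2531] 0.002
top lid 1030 ((639.7247924804688, 85.5492172241211), 53.99231719970703)
```

```bash
python3 -m jog '[[[-3,5,0,0,0,0,0],[-6,10,0,0,0,0,0],[-7,13,0,0,0,0,0],[-7,13,0,0,0,0,0],[0,-4,0,0,0,0,0],[4,-15,0,0,0,0,0],[4,-15,-20,0,0,0,0],[4,-15,-60,0,0,0,0],[4,-15,-100,0,0,0,0],[4,-60,-110,0,0,0,0]]]'; python3 -m jog '[[[0,-50,0,0,0,0,0],[0,-100,-10,0,0,0,0],[0,-150,-20,0,0,0,0],[0,-200,-20,0,0,0,0],[0,-200,-20,0,0,0,0]]]'; python3 t.py s5.png;python3 g.py
python3 - <<'E'
from h import *
for k in('side','top'):
    d=grab(k);P=cloud(d);X,Y,Z=[P[...,i] for i in range(3)]
    q=P[(abs(Z-.137)<.008)&(X>.48)&(X<.68)&(Y>.18)&(Y<.36)][:,:2].astype(np.float32)*1000
    print(k,len(q),cv2.minEnclosingCircle(q))
E
```

```text
time: 16.55
position: [0.5804, 0.2322, 0.225]
tool_rot: [-0.008, 3.135, 0.015]
ft_force: [1.0, 0.5, -0.1]
grip_width: 0.007
grip_force: 0.0
time: 17.05
position: [0.5784, 0.0134, 0.2417]
tool_rot: [0.03, 3.138, -0.002]
ft_force: [-0.8, -0.1, 0.8]
grip_width: 0.006
grip_force: 0.0
side tin 442 [0.578 0.266] 0.0037
side lid 1842 ((639.2560424804688, 87.79844665527344), 53.74568176269531)
top tin 203 [0.5793 0.2672] 0.0036
top lid 0 ((0.0, 0.0), 0.0)
t 17.1 pos [0.5784 0.0215 0.2406] yaw 89.4 F [ 0.9  1.  -0.4] gw 0.3 gf 0.0 q [-0.67  0.18  0.67  1.63 -0.12  1.37  1.58]
side 554 ((578.1538696289062, 265.5980224609375), 55.3616828918457)
top 247 ((579.2984619140625, 266.48876953125), 55.01771545410156)
```

View pics/s5.png

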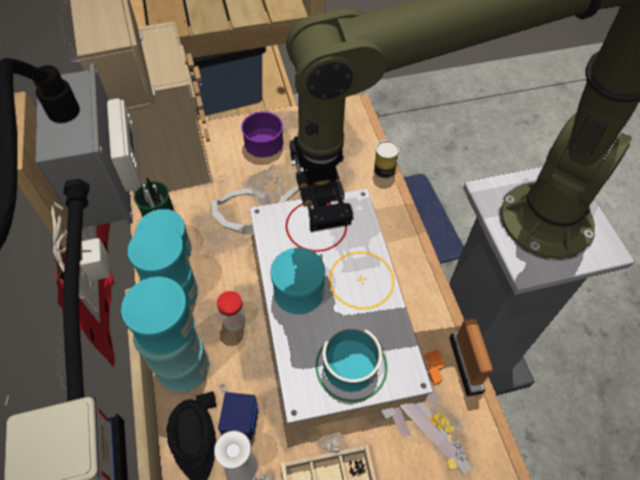

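The tin at (352,358) stands inside the green ring, about 2 mm off its centre. The scraper is upright at (470,358) and the chips are on the bench at (435,367). The hand is clear of everything, so I am handing the job in.

```bash
python3 -m jog '[[[0,0,0,0,0,0,0],[0,0,0,0,0,0,0],[0,0,0,0,0,0,0]]]' >/dev/null; python3 -c "
from bench import ctrl;print(ctrl.close_job())"
```

```text
the job is handed in; nothing more can be done
None
```

I've handed the job in; it returned no verdict. My last images show the chips on the bench, the scraper upright, the open tin about 2 mm from the green ring's centre, and the lidded tin unmoved; I didn't re-measure the can or the jar.

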